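Gauge the sloping guide tube and present the rod for reading

ROBOT

A 7-joint arm with a two-finger parallel gripper is mounted at the origin on a cart in front of the work surface, level with it; the furniture and walls round the work are solid. World frame = base frame: x ahead of the robot, y to its left, z up, the work surface at z = 0. Lengths are in m, angles in rad, forces in N, time in s.
With the tool pointing down it reaches from about 0.425 to 0.925 m from the base axis. Payload 6.8 kg.
Tool frame: the origin (TCP) lies at the very end of the fingers, on their centre line; the grasp point (between the pads) lies 19 mm behind it (r.grip_point_offset is the distance from the TCP to the grasp point, in m); z points along the fingers, y is the line along which they close (so a half turn about z gives the same grasp; the last joint's range is limited). The gripper opens to 85 mm and grips with 20 to 120 N. Pads are 22 mm wide; open, the fingers measure 114 mm over their backs; the gripper's body (76 mm by 85 mm) begins 54 mm behind the grasp point. The pads swing forward as they close: fully open they stand 13 mm farther back than shut.
Start: joints at [-0.108, 0.477, 0.022, 1.555, -0.011, 1.109, -0.083], TCP at [0.675, 0, 0.231] pointing down, gripper open.
Joint ranges: [-2.96, 2.96], [-0.34, 2.1], [-1.41, 1.46], [0.24, 2.44], [-1.37, 4.51], [0.17, 1.92], [-2.96, 2.96]. Speed limits (rad/s): [2.39, 2.39, 3.14, 3.14, 3.14, 3.14, 3.14].

INTERFACE

Orientations are given as a rotation vector (axis times angle).
In Python, from bench import status, eyes, r gives the robot as it stands.
- The arm moves only by the shell command python3 -m crank 'ROWS' [OPENING] [FORCE]. ROWS is JSON, a list of rows, each a list of 6 numbers: the shift along the tool's x, y, z normalised to -1 to 1, where 1 is 0.02 m, then the turn, a rotation vector about the tool's x, y, z normalised to -1 to 1, where 1 is 45 degrees. A call has 1 to 12 rows; each row shifts and turns the commanded pose from where the row before left it, along the tool's axes as they then stand; what a row does not reach is not made up. A row lasts 1/10 s, in which the tool goes at most 50 mm and 8.59 degrees, less where a joint would pass 70% of its speed; a pose out of reach is approached as far as the arm can. A call with a number of a shift or a turn outside -1 to 1 is refused whole. A call with a gripper value outside its range is refused whole. OPENING is the opening, from 0 (shut) to 1 (fully open), set as the call begins (- or left out, the last holds). The fingers move at their own pace and stop on an object; FORCE is the grip in N (left out, the last holds). Time passes only in rows, so rows that do not move let the fingers close. It gives the time, the measured TCP pose, the force, the opening and the grip force at its end, in the units of the state.
- status.get_obs(): the state, without advancing time (a new reading comes with each control period).
- eyes.grab_frame(name): name is "scene" or "side" or "wrist"; returns a dict with "image" (400x640x3 uint8, red, green, blue), "depth" (400x640 float32, m along the optical axis (not along the pixel's ray), 0 where there is no reading), "fovy" (degrees; the focal length in pixels is half the picture's height over the tangent of half this angle, whatever the lens; pixels are square), "cx", "cy" (the principal point, pixels), "k1" (the pictures are not rectified: a ray, as slopes to the right and down, at radius r is drawn at 1 + k1 r^2 times it, then the intrinsics apply), "world_to_cam" (4x4, takes a point from world to camera coordinates). Camera axes: x right, y up, looking along -z (the intrinsics and any distortion apply to the point x, -y, -z); pixel columns grow to the right and rows downward; lengths in m; the calibration is good to about 2 mm. A picture is of the moment at which its call begins.
- r.hand_in(): hands the job in; it is judged then, once.
The state is a dict: "clock": time; "joints": joint angles; "qvel": joint speeds; "tau": joint torques, N m; "tcp_pos": TCP position; "orientation": TCP orientation; "contact_force": force on the tool from outside, world axes, zero at the start; "moment": the same for the moment, N m; "grip_width": finger opening in m; "gripper_force": force on a finger pad.
Only numpy, scipy, OpenCV 4.12 (cv2) and the standard library are available. Lean on these libraries where they do the work, as an engineer would, in place of code of your own. Each camera call takes 0.05 s, during which the arm holds its last target. There are 200 camera calls.

TASK

Lay the keeper bar flat into both forked posts of the gauging fixture, its red grip midway between them, and let it go; then push the gauge rod tip first down the sloping guide tube until its collar stops on the mouth, and draw it right out again. Finish still gripping the rod by its handle, holding it still and level with its tip a few centimetres above the centre of the white disc on the reading stand; do not put it down or let it go, leave the bar lying in the forks and do not disturb the other loose things.

Things in the scene. Friction and masses are not known exactly. Their poses are not given: they have to be found in the camera images.
- fixture: Gauging fixture, fixed: grey base plate 140 x 136 x 10 mm with two upright aluminium forked posts and a blue guide tube sloping down at 30 degrees to the horizontal between them. Origin on the table in the middle under the fixture; its x axis points level towards the side on which the tube's mouth opens (up the slope), y is the line from post to post, z up.
- bar_seat (a point): Midpoint between the floors of the two forks, 25 mm from the fixture's origin towards -x and 74.5 mm above the table; axes as the fixture's. The posts stand 53 mm either side along y, each 12 mm thick; the fork notches run along y, are 27 mm wide at the floor, widen upwards and have cheeks 13 mm high. The tube's top passes a few mm below the level of the fork floors.
- tube_mouth (a point): Centre of the tube's mouth rim (the upper end), 48.3 mm from the fixture's origin along the fixture's +x, 90.5 mm above the table. Its z axis is the tube's axis pointing up out of the mouth: 0.866 along the fixture's x and 0.5 up. Tube 125 mm long, bore 16 mm, widened to a funnel of about 26 mm at the mouth, rim 38 mm outside, closed at the lower end.
- keeper_bar: Loose keeper bar: steel bar 24 x 160 x 12 mm (x, y, z; long way along y), 0.25 kg, with a red block grip on the middle of its top, 18 mm (x) by 34 mm (y), 56 mm high, so 68 mm over all. Origin at the centre of the bar's underside, z up. Lies flat on the table at the start.
- gauge_rod: Loose gauge rod, 0.15 kg, x along its axis to the tip. Origin at the front face of the brass collar (which stops on the tube mouth). Ahead: round rod 12 mm thick, 75 mm long. Behind: collar 34 mm across, 7 mm thick, then a black square handle 16 x 16 mm, from 7 to 92 mm behind the origin, its sides upright. It starts lying level on the rod rest, axis 90 mm above the table.
- rod_tip (a point): Tip of the gauge rod, on its axis 75 mm ahead of its origin.
- rod_rest: Grey rest for the rod, fixed, base 150 x 56 mm; two open-topped notched posts 12 mm long and 34 mm wide, up to 93 mm high, carry the rod 45 mm ahead of and 81 mm behind the rod's origin; the handle is free between 10 and 74 mm behind the origin. Origin on the table below the rod's origin, x along the rod to its tip.
- reading_spot (a point): Centre of the top of the reading stand, fixed: a thin dark column on a round foot, carrying a level white disc 80 mm across with a black ring and cross lines; the disc's top is 125 mm above the table.
- tape_roll: Bystander: blue tape roll lying flat, 78 mm across, 19 mm high, loose.
- locker_bottle: Bystander: small red bottle with black cap, standing, 25 mm across, 86 mm high, loose.
- spare_jaw: Bystander: light metal gripper jaw lying at the back, 22 x 52 x 16 mm, loose.
- bolt_m8: Bystander: steel bolt standing on its head, 13 mm across, 35 mm high, loose.
- bolt_m8_b: Bystander: shorter steel bolt standing on its head, 27 mm high, loose.
- reading_stand: The reading stand as a whole, 125 mm high; origin on the table under the disc's centre, foot 68 mm across.

How it is judged:
On the way, in this order (a step that is already met when the one before it is completed fails the run):
1. the keeper bar lies in both forks, released (x of keeper_bar in the frame of bar_seat between -0.006 and 0.006 m and y of keeper_bar in the frame of bar_seat between -0.02 and 0.02 m and z of keeper_bar in the frame of bar_seat between -0.003 and 0.003 m and angle between keeper_bar's own z axis and vertical below 0.06 rad and angle between the y axis of keeper_bar and the y axis of fixture, either way round below 0.12 rad and contact force between keeper_bar and the fingers below 0.1 N), for 0.3 s.
2. the gauge rod is in the tube with its collar on the mouth (distance between gauge_rod and tube_mouth below 0.006 m and z of gauge_rod in the frame of tube_mouth below 0.004 m and angle between the x axis of gauge_rod and the z axis of tube_mouth, either way round below 0.1 rad and z of rod_tip in the frame of tube_mouth below -0.06 m), for 0.2 s.
3. the rod is drawn right out of the tube (z of rod_tip in the frame of tube_mouth above 0.01 m), for 0.1 s.
At the end, for the whole second after the job is handed in: The fingers still hold the rod, at rest, level within 7 degrees, its tip 15 to 125 mm above the white disc and within 25 mm of its centre, not touching the stand; the released bar lies flat in both forks, its grip within 20 mm of the middle (all of step 1 and linear speed of keeper_bar below 0.02 m/s and angle between gauge_rod's own x axis and vertical between 1.4508 and 1.6908 rad and horizontal distance between rod_tip and reading_spot below 0.025 m and z of rod_tip in the frame of reading_spot between 0.015 and 0.125 m and contact force between gauge_rod and the fingers above 1 N and contact force between gauge_rod and reading_stand below 0.1 N and linear speed of gauge_rod below 0.03 m/s and angular speed of gauge_rod below 0.2 rad/s); the arm keeps its last pose, push and grip.
It fails at once if another loose thing is pushed more than 30 mm (distance of any of tape_roll, locker_bottle, spare_jaw, bolt_m8, bolt_m8_b from where it was at the start of the episode above 0.03 m).
It also fails if it takes over 72 s, if anything falls off the work surface, if the arm or the gripper's body presses on something with over 40 N, if the wrist force passes 120 N, or if a joint passes its speed limit or range.

## Working session

There is one attempt and no reset: what is moved stays moved. The work goes in short steps, Python scripts to look and compute and a shell command to move; the robot and the scene stay as the last step left them, time stands still between calls to the robot, and variables do not carry over. Pictures are saved under pics/ and viewed, at most 10 in all, crops included, and the job is handed in when it is done.

```bash
mkdir -p pics; ls
cat > h.py <<'E'
import numpy as np, cv2, sys
from scipy.spatial.transform import Rotation as R
sys.path.insert(0,'.')
from bench import status, eyes, r
def grab(n,save=None):
    f=eyes.grab_frame(n)
    if save: cv2.imwrite('pics/'+save,cv2.cvtColor(f['image'],cv2.COLOR_RGB2BGR)); np.savez('pics/'+save+'.npz',**{k:np.array(f[k]) for k in f})
    return f
def load(s):
    d=np.load('pics/'+s+'.npz'); return {k:(d[k] if d[k].ndim else float(d[k])) for k in d.files}
def K(f):
    F=200/np.tan(np.radians(f['fovy'])/2)
    return np.array([[F,0,f['cx']],[0,F,f['cy']],[0,0,1.]]),np.array([f['k1'],0,0,0,0.])
def rays(f,uv):
    k,d=K(f); n=cv2.undistortPoints(np.array(uv,float).reshape(-1,1,2),k,d).reshape(-1,2)
    T=np.linalg.inv(f['world_to_cam']); c=np.c_[n[:,0],-n[:,1],-np.ones(len(n))]
    return T[:3,3],c@T[:3,:3].T
def onplane(f,uv,z):
    o,v=rays(f,uv); return o+v*((z-o[2])/v[:,2])[:,None]
def pts(f,uv):  # from depth
    o,v=rays(f,uv); a=np.array(uv,int).reshape(-1,2); return o+v*f['depth'][a[:,1],a[:,0]][:,None]
def cloud(f):
    u,v=np.meshgrid(np.arange(640),np.arange(400)); p=pts(f,np.c_[u.ravel(),v.ravel()]); return p.reshape(400,640,3)
def proj(f,p):
    k,d=K(f); p=np.atleast_2d(p); c=np.c_[p,np.ones(len(p))]@f['world_to_cam'].T
    c=c[:,:3]*[1,-1,-1]; return cv2.projectPoints(c.reshape(-1,1,3),np.zeros(3),np.zeros(3),k,d)[0].reshape(-1,2)
E
python3 - <<'E'
from h import *
a=grab('scene','s0.png');b=grab('side','d0.png');c=grab('wrist','w0.png')
for f in(a,b,c): print(np.linalg.inv(f['world_to_cam'])[:3].round(3).tolist(),f['fovy'],f['k1'])
E
```

```text
pics
[[-0.979, -0.176, 0.1, 0.677], [0.202, -0.843, 0.499, 0.528], [-0.004, 0.509, 0.861, 1.017]] 56.70790160902284 -0.032514564589585175
[[0.937, 0.194, -0.29, 0.254], [-0.349, 0.569, -0.745, -0.822], [0.021, 0.799, 0.601, 0.766]] 54.74412066818095 -0.06530813236390884
[[1.0, -0.001, 0.001, 0.675], [0.001, 0.962, 0.273, 0.069], [-0.002, -0.273, 0.962, 0.372]] 71.32517193652443 0.010791549486842533
```

View pics/s0.png

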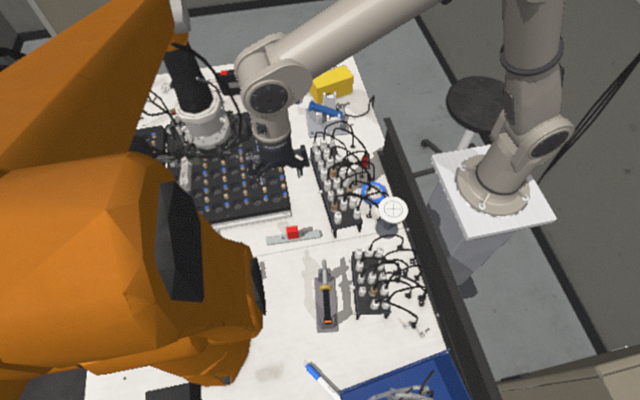

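View pics/d0.png

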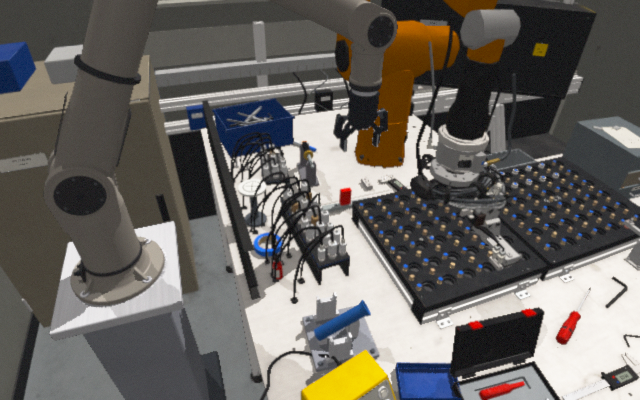

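Scene view: bar with red grip at (292,232), rod on its rest at (325,295), disc (393,208), blue tube (325,108). Side view: tube (342,320), bar (345,197), rod (308,160), disc (250,187).

Run:
```python
from h import *
def crop(s,x0,y0,x1,y1,k): 
    im=cv2.imread('pics/'+s)[y0:y1,x0:x1]; return cv2.resize(im,None,fx=k,fy=k,interpolation=cv2.INTER_CUBIC)
A=crop('s0.png',270,80,430,340,2.25);  # 360x585
B=crop('d0.png',230,130,400,380,2.34)
h=min(A.shape[0],B.shape[0]);cv2.imwrite('pics/c0.png',np.hstack([A[:h],B[:h]]))
def rep(s,name,lo,hi,box):
    f=load(s);hsv=cv2.cvtColor(f['image'],cv2.COLOR_RGB2HSV);m=cv2.inRange(hsv,lo,hi)
    q=np.zeros_like(m);q[box[1]:box[3],box[0]:box[2]]=1;m=m*q
    v,u=np.nonzero(m*(f['depth']>0)); P=cloud(f)[v,u]
    print(s,name,len(u),'uv',u.mean().round(1),v.mean().round(1),'med',np.median(P,0).round(3),'min',np.percentile(P,3,0).round(3),'max',np.percentile(P,97,0).round(3))
    c=P.mean(0);w=np.linalg.svd(P-c,full_matrices=False)[2][0];print('   axis',w.round(3))
rep('s0.png','tube',(95,120,60),(125,255,255),(295,90,350,125))
rep('d0.png','tube',(95,120,60),(125,255,255),(305,295,375,345))
rep('s0.png','grip',(0,150,80),(8,255,255),(280,220,305,245))
rep('d0.png','grip',(0,150,80),(8,255,255),(335,180,355,210))
rep('s0.png','disc',(0,0,170),(180,60,255),(375,195,410,225))
rep('d0.png','disc',(0,0,150),(180,60,255),(232,175,268,200))
rep('s0.png','handle',(0,0,0),(180,255,60),(315,285,335,325))
rep('s0.png','brass',(10,90,60),(30,255,255),(315,265,338,300))
rep('d0.png','brass',(10,90,60),(30,255,255),(290,135,325,190))
```

```text
s0.png tube 202 uv 323.5 109.3 med [ 0.486 -0.366  0.072] min [ 0.424 -0.389  0.036] max [ 0.533 -0.358  0.098]
   axis [-0.894  0.126 -0.429]
d0.png tube 727 uv 341.1 320.9 med [ 0.473 -0.382  0.068] min [ 0.422 -0.394  0.035] max [ 0.523 -0.365  0.1  ]
   axis [-0.855  0.101 -0.508]
s0.png grip 117 uv 292.2 232.1 med [0.668 0.065 0.057] min [0.655 0.054 0.023] max [0.682 0.067 0.07 ]
   axis [ 0.011 -0.137  0.991]
d0.png grip 138 uv 345.0 195.8 med [0.665 0.048 0.048] min [0.651 0.044 0.017] max [0.679 0.06  0.068]
   axis [-0.06  -0.088 -0.994]
s0.png disc 706 uv 391.0 209.4 med [0.388 0.08  0.124] min [ 0.347 -0.019 -0.002] max [0.421 0.119 0.128]
   axis [0.028 0.545 0.838]
d0.png disc 624 uv 249.3 186.6 med [0.383 0.106 0.122] min [ 0.352  0.046 -0.004] max [0.452 0.329 0.126]
   axis [ 0.064  0.859 -0.509]
s0.png handle 159 uv 326.5 305.2 med [0.619 0.299 0.098] min [0.609 0.262 0.094] max [0.628 0.332 0.1  ]
   axis [ 0.149  0.989 -0.002]
s0.png brass 61 uv 324.9 287.3 med [0.613 0.255 0.1  ] min [0.598 0.249 0.083] max [0.627 0.259 0.108]
   axis [-0.974  0.149  0.169]
d0.png brass 60 uv 307.0 152.7 med [0.608 0.25  0.095] min [ 0.596  0.243 -0.002] max [0.68  0.42  0.104]
   axis [-0.309 -0.868  0.389]
```

View pics/c0.png

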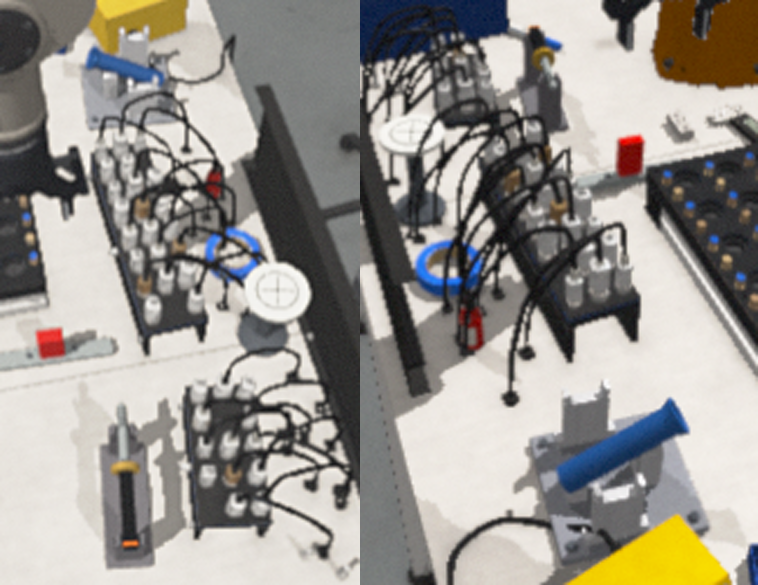

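The crops show the bar lying roughly along world x, the rod with its tip towards -y, the tube mouth opening towards +x, and cabled modules in between. I'll use the wrist view already taken for the bar.

Run:
```python
from h import *
f=load('w0.png');hsv=cv2.cvtColor(f['image'],cv2.COLOR_RGB2HSV)
o=status.get_obs();print(o['clock'],o['tcp_pos'],R.from_rotvec(o['orientation']).as_matrix().round(3).tolist(),o['grip_width'],r.grip_point_offset)
P=cloud(f)
m=((hsv[...,0]<8)|(hsv[...,0]>172))&(hsv[...,1]>150)&(hsv[...,2]>60)&(P[...,2]>.02)
v,u=np.nonzero(m);print(len(u),u.mean(),v.mean())
t=m&(P[...,2]>.06);v,u=np.nonzero(t);Q=P[t];print('top z',np.median(Q[:,2]))
q=onplane(f,np.c_[u,v],.068).astype(np.float32);print('rect',cv2.minAreaRect(q[:,:2]))
# bar: points height 8..16mm near grip
c=q.mean(0)
b=(P[...,2]>.007)&(P[...,2]<.018)&(np.hypot(P[...,0]-c[0],P[...,1]-c[1])<.1)&(abs(P[...,1]-c[1])<.04)
cv2.imwrite('pics/mask.png',b*255)
B=P[b].astype(np.float32);print(len(B),np.median(B[:,2]),cv2.minAreaRect(B[:,:2]),'axis',np.linalg.svd((B-B.mean(0))[:,:2],full_matrices=False)[2][0])
```

```text
0.15 [ 6.74551640e-01 -1.40902468e-05  2.30513878e-01] [[-0.0, 1.0, -0.001], [1.0, 0.0, -0.0], [-0.0, -0.001, -1.0]] 0.08568720049597957 0.0187
611 277.94108019639935 155.78068739770868
top z 0.06683023549623118Traceback (most recent call last):
  File "<stdin>", line 8, in <module>
cv2.error: OpenCV(4.12.0) /io/opencv/modules/imgproc/src/convhull.cpp:143: error: (-215:Assertion failed) total >= 0 && (depth == CV_32F || depth == CV_32S) in function 'convexHull'
```

View pics/w0.png

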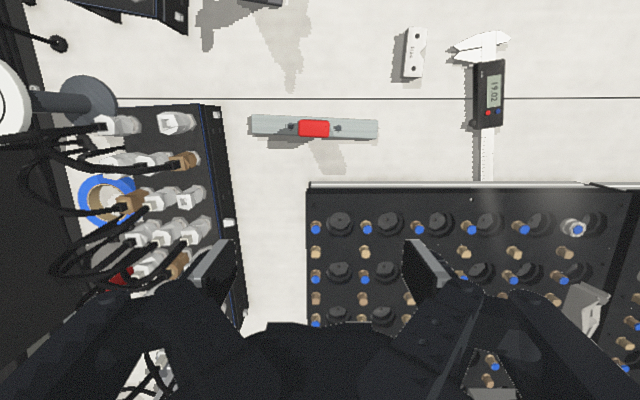

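The wrist view shows the bar with its red grip at (314,126), its long axis nearly along image x. The module sits to its left.

Run:
```python
from h import *
f=load('w0.png');hsv=cv2.cvtColor(f['image'],cv2.COLOR_RGB2HSV)
P=cloud(f)
ns=np.zeros((400,640),bool);ns[100:150,235:390]=1
m=((hsv[...,0]<8)|(hsv[...,0]>172))&(hsv[...,1]>150)&(hsv[...,2]>60)&ns
t=m&(P[...,2]>.06);v,u=np.nonzero(t)
q=onplane(f,np.c_[u,v],.068).astype(np.float32);print('rect',len(u),cv2.minAreaRect(q[:,:2].copy()),q.mean(0))
b=(P[...,2]>.006)&(P[...,2]<.02)&ns
B=P[b].astype(np.float32);print(len(B),np.median(B[:,2]),cv2.minAreaRect(B[:,:2].copy()),'axis',np.linalg.svd((B-B.mean(0))[:,:2],full_matrices=False)[2][0])
# fixture: tube points, both views
for s,bx in(('s0.png',(295,90,350,125)),('d0.png',(305,295,375,345))):
    f=load(s);hs=cv2.cvtColor(f['image'],cv2.COLOR_RGB2HSV);mm=cv2.inRange(hs,(95,120,40),(125,255,255));k=np.zeros_like(mm);k[bx[1]:bx[3],bx[0]:bx[2]]=1;mm*=k
    v,u=np.nonzero(mm);print(s,'tube rect px',cv2.minAreaRect(np.c_[u,v].astype(np.float32)))
    # obstacles height near path
    C=cloud(f);print('max height in y[-.33,.0] x[.45,.75]', [ (y,round(float(np.nanpercentile(C[(abs(C[...,1]-y)<.03)&(C[...,0]>.4)&(C[...,0]<.6)&(C[...,2]<.3)][:,2],99)),3)) for y in (-.3,-.2,-.1,0.,.15)])
```

```text
rect 499 ((0.6686781644821167, 0.05552422255277634), (0.017154738306999207, 0.03220582380890846), 87.09121704101562) [0.6687553  0.05552998 0.06800037]
1944 0.010893745 ((0.6685895323753357, 0.05531160160899162), (0.024013688787817955, 0.1593046337366104), 87.46739196777344) axis [ 0.99899834 -0.04474678]
s0.png tube rect px ((319.7452697753906, 107.64151000976562), (46.83995056152344, 8.51635456085205), 15.945395469665527)
max height in y[-.33,.0] x[.45,.75] [(-0.3, 0.084), (-0.2, 0.172), (-0.1, 0.176), (0.0, 0.163), (0.15, 0.151)]
d0.png tube rect px ((340.67974853515625, 320.4742736816406), (14.763711929321289, 58.208900451660156), 62.402706146240234)
max height in y[-.33,.0] x[.45,.75] [(-0.3, 0.087), (-0.2, 0.171), (-0.1, 0.176), (0.0, 0.164), (0.15, 0.149)]
```

```bash
python3 -m crank '[[0.92,-0.1,0,0,0,0],[0.92,-0.1,0,0,0,0],[0.93,-0.1,0,0,0,0],[0,0,0,0,0,-0.18],[0,0,0,0,0,-0.18],[0,0,0,0,0,-0.18],[0,0,0,0,0,-0.18],[0,0,0,0,0,-0.18],[0,0,0,0,0,-0.18],[0,0,0,0,0,-0.18],[0,0,0,0,0,-0.18],[0,0,0,0,0,-0.18]]' 1 60; python3 -m crank '[[0,0,0.5,0,0,-0.16],[0,0,1,0,0,-0.16],[0,0,1,0,0,0],[0,0,1,0,0,0],[0,0,0.5,0,0,0],[0,0,0,0,0,0],[0,0,0,0,0,0]]'
python3 - <<'E'
from h import *
o=status.get_obs();print(R.from_rotvec(o['orientation']).as_matrix().round(3).tolist(),o['joints'])
f=grab('wrist','w1.png');hsv=cv2.cvtColor(f['image'],cv2.COLOR_RGB2HSV);P=cloud(f)
m=((hsv[...,0]<8)|(hsv[...,0]>172))&(hsv[...,1]>150)&(hsv[...,2]>60)&(np.hypot(P[...,0]-.668,P[...,1]-.0555)<.06)
t=m&(P[...,2]>.06);v,u=np.nonzero(t)
q=onplane(f,np.c_[u,v],.068).astype(np.float32);print('rect',len(u),cv2.minAreaRect(q[:,:2].copy()),np.median(P[t][:,2]))
E
```

```text
clock: 1.35
tcp_pos: [0.6687, 0.058, 0.2314]
orientation: [-0.454, -3.108, -0.001]
contact_force: [-0.2, -0.0, -0.5]
grip_width: 0.0853
gripper_force: 0.0
clock: 2.05
tcp_pos: [0.6694, 0.0565, 0.152]
orientation: [0.073, 3.14, 0.001]
contact_force: [-0.7, -0.1, 0.4]
grip_width: 0.0854
gripper_force: 0.0
[[-0.999, 0.046, 0.001], [0.046, 0.999, 0.0], [-0.001, 0.0, -1.0]] [ 0.03453267  0.56547127 -0.3015761   1.61844645  0.19176386  0.9860004
  1.1955959 ]
rect 754 ((0.6666419506072998, 0.05528794229030609), (0.016770247370004654, 0.03432556986808777), 86.77220916748047) 0.0667202359754882
```

```bash
python3 -m crank '[[0.1,-0.05,1,0,0,0],[0,0,1,0,0,0],[0,0,1,0,0,0],[0,0,1,0,0,0],[0,0,1,0,0,0],[0,0,0.6,0,0,0],[0,0,0.4,0,0,0],[0,0,0,0,0,0],[0,0,0,0,0,0]]'; python3 -m crank '[[0,0,0,0,0,0],[0,0,0,0,0,0],[0,0,0,0,0,0],[0,0,0,0,0,0],[0,0,0,0,0,0],[0,0,0,0,0,0],[0,0,0,0,0,0],[0,0,0,0,0,0]]' 0 70
```

```text
clock: 3.0
tcp_pos: [0.6677, 0.0547, 0.0322]
orientation: [0.074, 3.139, 0.0]
contact_force: [-0.4, 0.3, 0.4]
grip_width: 0.0854
gripper_force: 0.0
clock: 3.8
tcp_pos: [0.6671, 0.0546, 0.0315]
orientation: [0.074, 3.141, 0.0]
contact_force: [-0.0, -0.5, 1.4]
grip_width: 0.0172
gripper_force: 70.5
```

```bash
python3 -m crank '[[0,0,-0.5,0,0,0],[0,0,-1,0,0,0],[0,0,-1,0,0,0],[0,0,-1,0,0,0],[0,0,-1,0,0,0],[0,0,-1,0,0,0],[0,0,-1,0,0,0],[0,0,-1,0,0,0.17],[0,0,-1,0,0,0.17],[0,0,-1,0,0,0.17],[0,0,-1,0,0,0.17],[0,0,-0.5,0,0,0.17]]'; python3 -m crank '[[0,0,0,0,0,0.18],[0,0,0,0,0,0.18],[0,0,0,0,0,0.18],[0,0,0,0,0,0.18],[0,0,0,0,0,0.18],[0,0,0,0,0,0.18],[0,0,0,0,0,0.175],[0,-0.5,0,0,0,0],[0,-1,0,0,0,0],[0,-1,0,0,0,0],[0,-0.5,0,0,0,0],[0,0,0,0,0,0]]'
python3 - <<'E'
from h import *
o=status.get_obs();print(R.from_rotvec(o['orientation']).as_matrix().round(3).tolist(),o['joints'].round(2))
# fixture fit from depth: post tops
for s in('s0.png','d0.png'):
    f=load(s);P=cloud(f)
    t=(P[...,2]>.079)&(P[...,2]<.092)&(P[...,0]>.40)&(P[...,0]<.51)&(P[...,1]<-.29)&(P[...,1]>-.47)
    hs=cv2.cvtColor(f['image'],cv2.COLOR_RGB2HSV);t&=hs[...,1]<70
    Q=P[t];print(s,len(Q))
    for sel in (Q[:,1]>-.375,Q[:,1]<=-.375):
        if sel.sum()>3: print('  post',sel.sum(),Q[sel].mean(0).round(4),Q[sel].min(0).round(3),Q[sel].max(0).round(3))
E
```

```text
clock: 5.0
tcp_pos: [0.6673, 0.0546, 0.2535]
orientation: [1.106, 2.939, 0.002]
contact_force: [-1.2, 0.4, -2.5]
grip_width: 0.0169
gripper_force: 70.0
clock: 6.2
tcp_pos: [0.606, 0.0626, 0.2516]
orientation: [-2.357, -2.076, 0.0]
contact_force: [-0.0, -0.3, -2.2]
grip_width: 0.0167
gripper_force: 70.1
[[0.126, 0.992, -0.0], [0.992, -0.126, 0.0], [0.0, -0.001, -1.0]] [-0.22  0.35  0.02  1.7  -0.01  1.09 -0.32]
s0.png 28
  post 14 [ 0.4639 -0.3163  0.0841] [ 0.443 -0.323  0.08 ] [ 0.485 -0.31   0.088]
  post 14 [ 0.4509 -0.4244  0.0827] [ 0.431 -0.434  0.079] [ 0.475 -0.417  0.087]
d0.png 94
  post 39 [ 0.4632 -0.3227  0.0856] [ 0.439 -0.329  0.08 ] [ 0.483 -0.312  0.089]
  post 55 [ 0.454  -0.428   0.0857] [ 0.429 -0.435  0.079] [ 0.474 -0.418  0.09 ]
```

```bash
python3 -m crank '[[-0.5,0,0,0,0,0],[-1,0,0,0,0,0],[-1,0,0,0,0,0],[-1,0,0,0,0,0],[-1,0,0,0,0,0],[-1,0,0,0,0,0],[-1,0,0,0,0,0],[-1,0,0,0,0,0],[-1,0,0,0,0,0],[-1,0,0,0,0,0],[-1,0,0,0,0,0],[-1,0,0,0,0,0]]'; python3 -m crank '[[-1,-0.2,0,0,0,0],[-1,-0.2,0,0,0,0],[-1,-0.2,0,0,0,0],[-1,-0.2,0,0,0,0],[-1,0,0,0,0,0],[-1,0,0,0,0,0],[-1,0,0,0,0,0],[-1,0,0,0,0,0],[-0.5,0,0,0,0,0],[0,0,0,0,0,0],[0,0,0,0,0,0]]'
python3 - <<'E'
from h import *
o=status.get_obs();print(R.from_rotvec(o['orientation']).as_matrix().round(3).tolist(),o['joints'].round(2))
f=grab('wrist','w2.png')
E
```

```text
clock: 7.4
tcp_pos: [0.578, -0.1682, 0.2513]
orientation: [2.36, 2.072, -0.0]
contact_force: [-0.3, -0.8, -3.3]
grip_width: 0.0173
gripper_force: 70.0
clock: 8.5
tcp_pos: [0.5401, -0.3318, 0.2511]
orientation: [-2.36, -2.073, -0.001]
contact_force: [0.4, 1.1, -2.5]
grip_width: 0.0173
gripper_force: 69.9
[[0.129, 0.992, -0.0], [0.992, -0.129, 0.001], [0.001, -0.0, -1.0]] [ 0.32  0.39  0.18  1.65 -0.08  1.11  0.39]
```

View pics/w2.png

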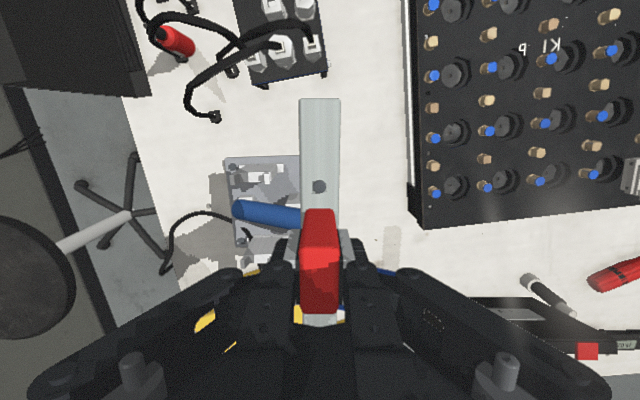

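The bar is held straight at (320,190). The fixture is to its left, with the near fork at (265,175) and the tube at (265,215).

```bash
python3 -m crank '[[0.5,0,0,0,0,0],[1,0,0,0,0,0],[1,0,0,0,0,0],[1,0,0,0,0,0],[0.5,0,0,0,0,0],[0,0,0,0,0,0],[0,0,0,0,0,0]]' | sed -n 2,2p
cat > fx.py <<'E'
from h import *
def fix(f,mask=None):
    P=cloud(f);hs=cv2.cvtColor(f['image'],cv2.COLOR_RGB2HSV)
    box=(P[...,0]>.38)&(P[...,0]<.58)&(P[...,1]<-.27)&(P[...,1]>-.48)
    b=box&(hs[...,0]>95)&(hs[...,0]<125)&(hs[...,1]>120)&(P[...,2]>.02)&(P[...,2]<.115)
    Q=P[b];c=Q.mean(0);w=np.linalg.svd(Q-c,full_matrices=False)[2][0];w*=np.sign(w[0]);print('tube',len(Q),c.round(4),w.round(3),'yaw',np.degrees(np.arctan2(w[1],w[0])).round(2),'max',np.percentile(Q,98,0).round(3))
    # tube side edges along image at given x bins
    for x in np.arange(.43,.54,.02):
        s=abs(Q[:,0]-x)<.006
        if s.sum()>8: print('   x',x.round(2),'y',np.percentile(Q[s][:,1],[2,98]).round(4),'zmax',Q[s][:,2].max().round(4))
    t=box&(hs[...,1]<70)&(P[...,2]>.07)&(P[...,2]<.095)
    n,l,st,ce=cv2.connectedComponentsWithStats(t.astype(np.uint8),connectivity=8)
    for i in range(1,n):
        if st[i,4]>25:
            q=P[l==i];print(' blob',st[i].tolist(),q.mean(0).round(4),'min',np.percentile(q,2,0).round(4),'max',np.percentile(q,98,0).round(4),[(round(v,1) if np.isscalar(v) else np.round(v,4)) for v in cv2.minAreaRect(q[:,:2].astype(np.float32).copy())])
E
python3 - <<'E'
from fx import *
fix(load('w2.png'));f=grab('wrist','w3.png');fix(f)
im=cv2.imread('pics/w3.png');cv2.imwrite('pics/c3.png',cv2.resize(im[150:350,150:400],None,fx=3,fy=3,interpolation=cv2.INTER_CUBIC))
E
```

```text
tcp_pos: [0.5502, -0.2533, 0.2515]
tube 1338 [ 0.4697 -0.3714  0.0663] [ 0.861 -0.083  0.502] yaw -5.49 max [ 0.511 -0.36   0.093]
   x 0.43 y [-0.3804 -0.3586] zmax 0.0509
   x 0.45 y [-0.3834 -0.3603] zmax 0.0623
   x 0.47 y [-0.3843 -0.3623] zmax 0.0746
   x 0.49 y [-0.387  -0.3639] zmax 0.0859
   x 0.51 y [-0.3845 -0.3659] zmax 0.0948
 blob [229, 171, 43, 15, 461] [ 0.4617 -0.3215  0.0774] min [ 0.4414 -0.3286  0.071 ] max [ 0.4842 -0.3147  0.0877] [array([ 0.4627, -0.3222]), array([0.0123, 0.0447]), 84.7]
 blob [240, 253, 32, 16, 306] [ 0.4459 -0.4255  0.0762] min [ 0.4313 -0.4323  0.0706] max [ 0.4646 -0.4197  0.0871] [array([ 0.4487, -0.4267]), array([0.0126, 0.0365]), 84.4]
tube 464 [ 0.4417 -0.366   0.0482] [0.901 0.022 0.432] yaw 1.38 max [ 0.465 -0.359  0.06 ]
   x 0.43 y [-0.3781 -0.3583] zmax 0.0503
   x 0.45 y [-0.3778 -0.3598] zmax 0.0609
   x 0.47 y [-0.3627 -0.3614] zmax 0.0576
 blob [235, 233, 39, 16, 424] [ 0.4619 -0.3207  0.0772] min [ 0.4418 -0.328   0.0704] max [ 0.4843 -0.3145  0.0875] [array([ 0.4627, -0.3218]), array([0.0127, 0.0445]), 84.9]
```

View pics/c3.png

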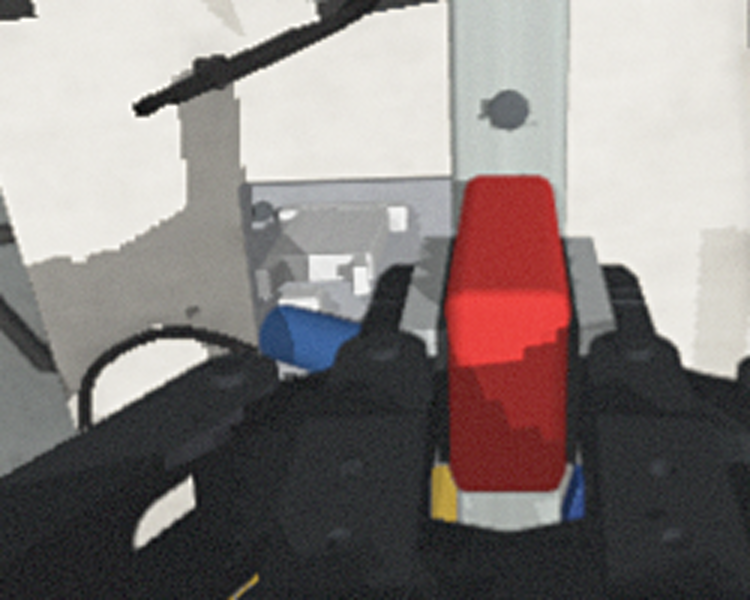

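The crop shows the near fork post left of the bar, unobstructed. I'll measure the bar in the same view so the camera bias cancels.

Run:
```python
from h import *
o=status.get_obs();T=R.from_rotvec(o['orientation']).as_matrix();t=np.array(o['tcp_pos'])
f=load('w3.png');P=cloud(f)
k=np.zeros((400,640),bool);k[110:205,285:360]=1
Q=(P-t)@T; m=k&(Q[...,2]<.05)&(Q[...,2]>-.01);q=Q[m]
print(len(q),'z',np.median(q[:,2]),'ycentre',(np.percentile(q[:,1],1)+np.percentile(q[:,1],99))/2,np.ptp(q[:,1]),'xmax',np.percentile(q[:,0],99.5))
for a in(.03,.05,.07):
    s=abs(q[:,0]-a)<.005;print(a,q[s][:,1].min(),q[s][:,1].max(),np.median(q[s][:,2]))
seat=np.array([.4578,-.3748,.25]);d=(seat-t)@T;print('shift tool',d/.02,'yaw',np.degrees(np.arctan2(T[1,1],T[0,1])))
```

```text
3851 z 0.02035973832197125 ycentre 0.0006049732593908915 0.024131238574568552 xmax 0.07236750490066028
0.03 -0.011400122916850174 0.012324821202096253 0.020158936560195982
0.05 -0.011069380773206322 0.01252354274820464 0.020378089438607316
0.07 -0.011265896107590349 0.01255080709431314 0.020341309658342657
shift tool [-6.58855588 -3.78295641  0.07505563] yaw -7.479420383404648
```

```bash
python3 -m crank '[[-0.59,-0.41,0,0,0,0],[-1,-0.6,0,0,0,0],[-1,-0.6,0,0,0,0],[-1,-0.6,0,0,0,0],[-1,-0.6,0,0,0,0],[-1,-0.5,0,0,0,0],[-1,-0.5,0,0,0,-0.048],[0,0,0.5,0,0,0],[0,0,1,0,0,0],[0,0,1,0,0,0],[0,0,1,0,0,0],[0,0,0.5,0,0,0]]'; python3 -m crank '[[0,0,0.5,0,0,0],[0,0,0.5,0,0,0],[0,0,0,0,0,0],[0,0,0,0,0,0],[0,0,0,0,0,0]]'
python3 - <<'E'
from h import *
o=status.get_obs();T=R.from_rotvec(o['orientation']).as_matrix();t=np.array(o['tcp_pos'])
fx=np.array([np.cos(np.radians(-5.3)),np.sin(np.radians(-5.3)),0])
tgt=np.array([.4578,-.3748,.1065])-.0006*T[:,1]
print('to go',((tgt-t)@T/.02).round(3),'yaw',np.degrees(np.arctan2(T[1,1],T[0,1])),T[2].round(4))
f=grab('side','d1.png');a=grab('scene','s1.png')
im=cv2.imread('pics/d1.png');im2=cv2.imread('pics/s1.png')
A=cv2.resize(im[250:380,270:400],None,fx=3,fy=3,interpolation=cv2.INTER_CUBIC);B=cv2.resize(im2[50:180,260:390],None,fx=3,fy=3,interpolation=cv2.INTER_CUBIC)
cv2.imwrite('pics/c4.png',np.hstack([A,B]))
E
```

```text
clock: 10.5
tcp_pos: [0.4561, -0.3737, 0.1692]
orientation: [-2.32, -2.114, 0.002]
contact_force: [0.2, 0.3, -2.5]
grip_width: 0.0172
gripper_force: 69.8
clock: 11.0
tcp_pos: [0.4581, -0.3742, 0.1521]
orientation: [2.32, 2.116, 0.001]
contact_force: [0.5, 1.0, -2.5]
grip_width: 0.0171
gripper_force: 69.8
to go [-0.031 -0.047  2.278] yaw -5.265987618144206 [-6.0e-04  1.3e-03 -1.0e+00]
```

View pics/c4.png

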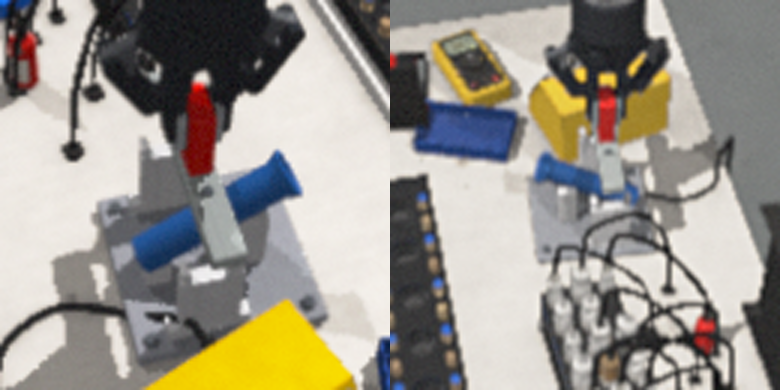

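The bar hangs squarely above both forks, with nothing in the way. Lowering now.

```bash
python3 -m crank '[[-0.03,-0.05,0.5,0,0,0],[0,0,0.5,0,0,0],[0,0,0.4,0,0,0],[0,0,0.3,0,0,0],[0,0,0.2,0,0,0],[0,0,0.15,0,0,0],[0,0,0.1,0,0,0],[0,0,0.08,0,0,0],[0,0,0,0,0,0],[0,0,0,0,0,0]]'
```

```text
clock: 12.1
tcp_pos: [0.4567, -0.3744, 0.1069]
orientation: [2.321, 2.117, 0.0]
contact_force: [0.3, -0.1, -2.8]
grip_width: 0.0176
gripper_force: 70.0
```

```bash
python3 -m crank '[[0,0,0.05,0,0,0],[0,0,0.05,0,0,0],[0,0,0,0,0,0],[0,0,0,0,0,0]]'; python3 -m crank '[[0,0,0.05,0,0,0],[0,0,0.05,0,0,0],[0,0,0,0,0,0],[0,0,0,0,0,0]]'
```

```text
clock: 12.5
tcp_pos: [0.4569, -0.3745, 0.1059]
orientation: [2.321, 2.116, 0.001]
contact_force: [-1.9, 2.3, 6.6]
grip_width: 0.0173
gripper_force: 71.3
clock: 12.9
tcp_pos: [0.457, -0.3745, 0.1058]
orientation: [2.321, 2.116, 0.002]
contact_force: [-6.7, 6.4, 24.1]
grip_width: 0.0173
gripper_force: 73.8
```

```bash
python3 -m crank '[[0,0,-0.09,0,0,0],[0,0,0,0,0,0]]'; python3 -m crank '[[0,0,0,0,0,0],[0,0,0,0,0,0],[0,0,0,0,0,0],[0,0,0,0,0,0],[0,0,-0.3,0,0,0],[0,0,-0.7,0,0,0],[0,0,-1,0,0,0],[0,0,-1,0,0,0],[0,0,-1,0,0,0],[0,0,-1,0,0,0],[0,0,-0.5,0,0,0],[0,0,0,0,0,0]]' 0.55
python3 - <<'E'
from fx import *
f=grab('wrist','w4.png');fix(f)
P=cloud(f);hsv=cv2.cvtColor(f['image'],cv2.COLOR_RGB2HSV)
m=((hsv[...,0]<8)|(hsv[...,0]>172))&(hsv[...,1]>150)&(hsv[...,2]>60)&(np.hypot(P[...,0]-.457,P[...,1]+.3745)<.05)
q=P[m&(P[...,2]>.135)];print('grip top',len(q),np.median(q[:,2]),cv2.minAreaRect(q[:,:2].astype(np.float32).copy()))
b=(P[...,2]>.08)&(P[...,2]<.094)&(hsv[...,1]<70)&(abs(P[...,0]-.465)<.05)&(P[...,1]<-.27)&(P[...,1]>-.47)
q=P[b];print('bar',len(q),np.median(q[:,2]),'per y',[(y,np.median(q[abs(q[:,1]-y)<.01][:,2]).round(4)) for y in(-.3,-.33,-.44)])
E
```

```text
clock: 13.1
tcp_pos: [0.457, -0.3746, 0.1059]
orientation: [2.32, 2.116, 0.001]
contact_force: [-2.1, 3.1, 11.3]
grip_width: 0.0173
gripper_force: 72.2
clock: 14.3
tcp_pos: [0.4574, -0.3751, 0.2167]
orientation: [2.319, 2.114, 0.002]
contact_force: [0.2, -0.5, 0.6]
grip_width: 0.0467
gripper_force: 0.0
tube 2105 [ 0.4884 -0.3753  0.0763] [ 0.881 -0.093  0.464] yaw -6.0 max [ 0.535 -0.361  0.103]
   x 0.43 y [-0.3825 -0.3589] zmax 0.0517
   x 0.47 y [-0.3866 -0.3631] zmax 0.0747
   x 0.49 y [-0.388  -0.3643] zmax 0.0865
   x 0.51 y [-0.39   -0.3665] zmax 0.1
   x 0.53 y [-0.3962 -0.3649] zmax 0.1017
 blob [295, 105, 47, 81, 1987] [ 0.4618 -0.3281  0.0851] min [ 0.4432 -0.3631  0.0739] max [ 0.4818 -0.2985  0.0881] [array([ 0.461 , -0.3372]), array([0.0801, 0.0444]), 83.4]
 blob [297, 202, 42, 56, 1087] [ 0.452  -0.4311  0.0843] min [ 0.4321 -0.4537  0.0729] max [ 0.4729 -0.4093  0.0871] [array([ 0.4524, -0.4271]), array([0.0588, 0.0446]), 64.8]
grip top 806 0.14126244027486237 ((0.4576501250267029, -0.37519916892051697), (0.032529860734939575, 0.016715016216039658), 84.44486236572266)
bar 2904 0.08546209609334593 per y [(-0.3, np.float64(0.0854)), (-0.33, np.float64(0.0855)), (-0.44, np.float64(0.0854))]
```

View pics/w4.png

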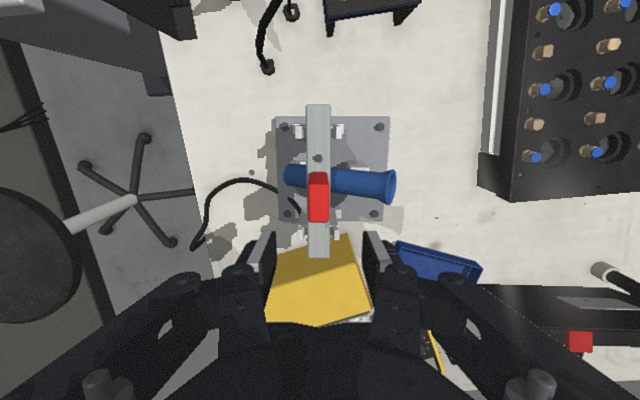

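The bar lies flat in both forks: the grip is centred at (318,197) and the top is at an even height. Next, over to the rod.

```bash
python3 -m crank '[[0,0,-0.8,0,0,0],[0.5,0,-0.8,0,0,0],[1,0.2,0,0,0,0],[1,0.2,0,0,0,0],[1,0.2,0,0,0,0],[1,0.2,0,0,0,0],[1,0.2,0,0,0,0],[1,0.2,0,0,0,0],[1,0.2,0,0,0,0],[1,0.2,0,0,0,0],[1,0.2,0,0,0,0],[1,0.2,0,0,0,0]]' 1|sed -n 2p; python3 -m crank '[[1,0.2,0,0,0,0],[1,0.2,0,0,0,0],[1,0.2,0,0,0,0],[1,0.2,0,0,0,0],[1,0.2,0,0,0,0],[1,0.2,0,0,0,0],[1,0.2,0,0,0,0],[1,0.2,0,0,0,0],[1,0.2,0,0,0,0],[1,0.2,0,0,0,0],[1,0.2,0,0,0,0],[1,0.2,0,0,0,0]]'|sed -n 2p; python3 -m crank '[[1,0.2,0,0,0,0],[1,0.2,0,0,0,0],[1,0.2,0,0,0,0],[1,0,0,0,0,0],[1,0,0,0,0,0],[1,0,0,0,0,0],[1,0,0,0,0,0],[0.8,0,0,0,0,0],[0,0,0,0,0,0],[0,0,0,0,0,0]]'
python3 - <<'E'
from h import *
o=status.get_obs();T=R.from_rotvec(o['orientation']).as_matrix();t=np.array(o['tcp_pos']);print(o['joints'].round(2))
f=grab('wrist','w5.png');P=cloud(f);hs=cv2.cvtColor(f['image'],cv2.COLOR_RGB2HSV)
near=(abs(P[...,0]-.615)<.05)&(abs(P[...,1]-.26)<.12)
def rep(n,m):
    q=P[m];c=q.mean(0);w=np.linalg.svd(q-c,full_matrices=False)[2][0];w*=-np.sign(w[1]);print(n,len(q),c.round(4),w.round(3),'min',np.percentile(q,2,0).round(4),'max',np.percentile(q,98,0).round(4))
rep('handle',near&(hs[...,2]<60)&(P[...,2]>.085)&(P[...,2]<.11))
rep('brass',near&(hs[...,0]>12)&(hs[...,0]<30)&(hs[...,1]>100)&(P[...,2]>.07))
rep('rod',near&(hs[...,1]<70)&(hs[...,2]>70)&(P[...,2]>.088)&(P[...,2]<.105)&(P[...,1]<.247))
E
```

```text
tcp_pos: [0.5156, -0.1672, 0.2464]
tcp_pos: [0.5851, 0.0672, 0.2463]
clock: 17.75
tcp_pos: [0.6117, 0.2196, 0.2463]
orientation: [2.321, 2.117, -0.001]
contact_force: [0.3, -0.3, 0.2]
grip_width: 0.0853
gripper_force: 0.0
[-0.4   0.43 -0.06  1.6   0.03  1.12 -0.56]
handle 1281 [0.6188 0.2951 0.0967] [-0.134 -0.991  0.001] min [0.6084 0.2555 0.0912] max [0.6297 0.3304 0.0984]
brass 322 [0.6146 0.2595 0.1768] [-0.021 -0.118 -0.993] min [0.5979 0.2283 0.0936] max [0.6277 0.2881 0.3879]
rod 765 [0.606  0.2102 0.0933] [-0.142 -0.99  -0.006] min [0.5936 0.1765 0.0891] max [0.6166 0.2434 0.0958]
```

View pics/w5.png

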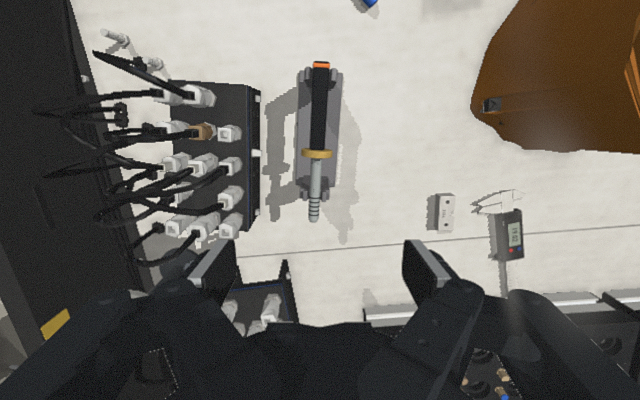

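The rod lies on its rest with the collar at (316,153) and the handle running up to (320,66). The direction is clear, and the module edge is to its left, so I'll go down with the fingers part open.

```bash
python3 -m crank '[[0.66,0,0,0,0,0],[1,0,0,0,0,0],[1,0,0,0,0,0],[1,0.01,0,0,0,0.073],[0,0,0.5,0,0,0],[0,0,1,0,0,0],[0,0,1,0,0,0],[0,0,1,0,0,0],[0,0,0.5,0,0,0],[0,0,0,0,0,0],[0,0,0,0,0,0]]' 0.5
python3 - <<'E'
from h import *
o=status.get_obs();T=R.from_rotvec(o['orientation']).as_matrix();t=np.array(o['tcp_pos'])
print('to go',((np.array([.6186,.2925,.071])-t)@T/.02).round(3),np.degrees(np.arctan2(T[1,1],T[0,1])))
f=grab('wrist','w6.png');P=cloud(f);hs=cv2.cvtColor(f['image'],cv2.COLOR_RGB2HSV);Q=(P-t)@T
for n,m in(('handle',(hs[...,2]<60)&(abs(P[...,2]-.094)<.008)&(abs(Q[...,1])<.02)&(Q[...,0]>0)),('rodall',(abs(P[...,2]-.092)<.01)&(abs(Q[...,1])<.012))):
    q=Q[m]; print(n,len(q),q.mean(0).round(4) if len(q) else '',np.percentile(q,[2,98],0).round(4) if len(q) else '')
E
```

```text
clock: 18.9
tcp_pos: [0.619, 0.293, 0.1669]
orientation: [2.38, 2.05, 0.001]
contact_force: [0.5, -0.6, 1.1]
grip_width: 0.0425
gripper_force: 0.0
to go [-0.028 -0.019  4.795] -8.530314135362277
handle 1097 [ 0.0225 -0.0007  0.0706] [[ 0.001  -0.0105  0.0687]
 [ 0.0456  0.0071  0.0788]]
rodall 3451 [-0.0231 -0.0003  0.0718] [[-0.1112 -0.011   0.0675]
 [ 0.0443  0.0109  0.0825]]
```

```bash
python3 -m crank '[[0,-0.02,0.5,0,0,0],[0,0,1,0,0,0],[0,0,1,0,0,0],[0,0,1,0,0,0],[0,0,0.8,0,0,0],[0,0,0.5,0,0,0],[0,0,0,0,0,0],[0,0,0,0,0,0]]'; python3 -m crank '[[0,0,0,0,0,0],[0,0,0,0,0,0],[0,0,0,0,0,0],[0,0,0,0,0,0],[0,0,0,0,0,0],[0,0,0,0,0,0]]' 0 90
```

```text
clock: 19.75
tcp_pos: [0.6187, 0.2931, 0.071]
orientation: [2.381, 2.049, 0.001]
contact_force: [0.2, 0.3, 0.4]
grip_width: 0.0427
gripper_force: 0.0
clock: 20.35
tcp_pos: [0.6191, 0.2932, 0.0718]
orientation: [2.381, 2.049, 0.003]
contact_force: [-1.2, -1.6, 6.5]
grip_width: 0.0142
gripper_force: 88.3
```

```bash
python3 -m crank '[[0,0,-0.4,0,0,0],[0,0,-0.7,0,0,0],[0,0,-1,0,0,0],[0,0,-1,0,0,0],[0,0,-1,0,0,0],[0,0,-1,0,0,0],[0,0,-1,0,0,0],[0,0,-1,0,0,0],[0,0,-1,0,0,0],[0,0,-1,0,0,0],[0,0,-0.9,0,0,0],[0,0,0,0,0,0]]'
python3 - <<'E'
from h import *
o=status.get_obs();print(o['joints'].round(2))
for s in('s0.png','d0.png','d1.png','s1.png'):
    P=cloud(load(s))
    for y0 in np.arange(-.6,.35,.1):
        m=(P[...,1]>y0)&(P[...,1]<y0+.1)&(P[...,0]>.55)&(P[...,0]<1.0)&(P[...,2]>.13)&(P[...,2]<.6)
        q=P[m]
        if len(q)>10: print(s,'y',y0.round(1),len(q),'x',np.percentile(q[:,0],[1,99]).round(3),'z',np.percentile(q[:,2],[1,99]).round(2))
E
```

```text
clock: 21.55
tcp_pos: [0.6196, 0.2935, 0.2744]
orientation: [2.38, 2.049, 0.009]
contact_force: [0.1, 0.1, -0.9]
grip_width: 0.0143
gripper_force: 87.8
[-0.49  0.46 -0.06  1.48  0.03  1.2  -0.7 ]
s0.png y -0.6 111 x [0.767 0.835] z [0.13 0.15]
s0.png y -0.3 466 x [0.741 0.975] z [0.2  0.59]
s0.png y -0.2 6688 x [0.745 0.963] z [0.13 0.59]
s0.png y -0.1 1127 x [0.612 0.971] z [0.24 0.6 ]
s0.png y -0.0 5314 x [0.569 0.739] z [0.27 0.6 ]
s0.png y 0.2 419 x [0.741 0.762] z [0.36 0.54]
s0.png y 0.3 4185 x [0.741 0.981] z [0.14 0.6 ]
d0.png y -0.6 725 x [0.647 0.835] z [0.13 0.15]
d0.png y -0.4 604 x [0.862 0.927] z [0.13 0.24]
d0.png y -0.3 7966 x [0.742 0.963] z [0.16 0.6 ]
d0.png y -0.2 3253 x [0.735 0.981] z [0.22 0.6 ]
d0.png y -0.1 5158 x [0.558 0.816] z [0.26 0.6 ]
d0.png y -0.0 352 x [0.601 0.739] z [0.25 0.52]
d0.png y 0.2 3836 x [0.741 0.998] z [0.13 0.48]
d0.png y 0.3 323 x [0.74  0.995] z [0.33 0.49]
d1.png y -0.6 723 x [0.647 0.835] z [0.13 0.15]
d1.png y -0.4 606 x [0.861 0.925] z [0.13 0.24]
d1.png y -0.3 7937 x [0.742 0.963] z [0.16 0.6 ]
d1.png y -0.2 3275 x [0.736 0.981] z [0.22 0.6 ]
d1.png y -0.1 118 x [0.787 0.898] z [0.49 0.59]
d1.png y 0.2 7082 x [0.742 0.995] z [0.14 0.55]
d1.png y 0.3 1054 x [0.74  0.988] z [0.19 0.55]
s1.png y -0.6 332 x [0.652 0.828] z [0.13 0.15]
s1.png y -0.3 469 x [0.74  0.975] z [0.2  0.59]
s1.png y -0.2 6671 x [0.745 0.963] z [0.13 0.59]
s1.png y -0.1 472 x [0.788 0.972] z [0.23 0.59]
s1.png y 0.2 417 x [0.741 0.762] z [0.36 0.54]
s1.png y 0.3 4186 x [0.741 0.981] z [0.14 0.6 ]
```

```bash
python3 -m crank '[[-0.3,0,0,0,0,0],[-0.7,0,0,0,0,0],[-1,0,0,0,0,0],[-1,0,0,0,0,0],[-1,0,0,0,0,0],[-1,0,0,0,0,0],[-1,0,0,0,0,0],[-1,0,0,0,0,0],[-1,0,0,0,0,0],[-1,0,0,0,0,0],[-1,0,0,0,0,0],[-1,0,0,0,0,0]]'|sed -n 2p; python3 -m crank '[[-1,0,0,0,0,0],[-1,0,0,0,0,0],[-1,0.1,0,0,0,0],[-1,0.1,0,0,0,0],[-1,0.1,0,0,0,0],[-1,0.1,0,0,0,0],[-1,0.1,0,0,0,0],[-1,0.1,0,0,0,0],[-1,0.2,0,0,0,0],[-1,0.2,0,0,0,0],[-1,0.2,0,0,0,0],[-1,0.2,0,0,0,0]]'|sed -n 2p; python3 -m crank '[[-1,0.2,0,0,0,0],[-1,0.2,0,0,0,0],[-1,0.2,0,0,0,0],[-1,0.2,0,0,0,0],[-1,0.2,0,0,0,0],[-1,0.2,0,0,0,0],[-1,0.2,0,0,0,0],[-1,0.1,0,0,0,0],[-1,0,0,0,0,0],[-0.6,0,0,0,0,0],[0,0,0,0,0,0]]'; python3 -m crank '[[0,0,0,0,0,0.08],[0,0,0,0,0,0.175],[0,0,0,0,0,0.175],[0,0,0,0,0,0.175],[0,0,0,0,0,0.175],[0,0,0,0,0,0.175],[0,0,0,0,0,0.175],[0,0,0,0,0,0.175],[0,0,0,0,0,0.175],[0,0,0,0,0,0.175],[0,0,0,0,0,0.175],[0,0,0,0,0,0.1]]'
cat > ins.py <<'E'
from h import *
yaw=np.radians(-5.5);fx=np.array([np.cos(yaw),np.sin(yaw),0]);m=np.array([.5305,-.3813,.0905]);L=.0445
u=.866*fx+np.array([0,0,.5]);tz=.5*fx-np.array([0,0,.866])
Rt=np.c_[u,np.cross(tz,u),tz]
def go(gap,m=m,L=L):
    o=status.get_obs();T=R.from_rotvec(o['orientation']).as_matrix();t=np.array(o['tcp_pos'])
    tgt=m+u*(L+.075+gap)+.0187*tz
    print('target',tgt.round(4),'shift tool',((tgt-t)@T/.02).round(3),'world',(tgt-t).round(4),'turn',(R.from_matrix(T.T@Rt).as_rotvec()/np.pi*4).round(3))
if __name__=='__main__':
    o=status.get_obs();print(o['joints'].round(2));go(.03)
E
python3 ins.py
```

```text
tcp_pos: [0.5851, 0.0734, 0.2706]
tcp_pos: [0.5769, -0.1679, 0.2707]
clock: 25.05
tcp_pos: [0.5771, -0.3632, 0.2705]
orientation: [2.384, 2.045, -0.002]
contact_force: [1.2, -0.6, -0.8]
grip_width: 0.0146
gripper_force: 87.8
clock: 26.25
tcp_pos: [0.5792, -0.3588, 0.2704]
orientation: [-3.137, 0.153, -0.0]
contact_force: [-0.3, -0.0, -1.3]
grip_width: 0.0141
gripper_force: 87.7
[ 0.12  0.49  0.51  1.52 -0.25  1.19 -1.  ]
target [ 0.6687 -0.3946  0.1491] shift tool [4.624 1.357 6.065] world [ 0.0894 -0.0358 -0.1213] turn [-0.001  0.666 -0.002]
```

```bash
python3 -m crank '[[0.62,0.36,0,0,0,0],[1,0.25,0,0,0,0],[1,0.25,0,0,0,0],[1,0.25,0,0,0,0],[1,0.25,0,0,0,0],[0,0,0,0,0.1,0],[0,0,0,0,0.166,0],[0,0,0,0,0.166,0],[0,0,0,0,0.166,0],[0,0,0,0,0.068,0],[0,0,0,0,0,0],[0,0,0,0,0,0]]'; python3 ins.py
```

```text
clock: 27.45
tcp_pos: [0.6687, -0.3952, 0.271]
orientation: [3.01, -0.14, 0.805]
contact_force: [1.3, -1.1, -1.6]
grip_width: 0.0145
gripper_force: 88.1
[ 0.32  0.42  0.31  1.68 -0.6   0.66 -0.68]
target [ 0.6687 -0.3946  0.1491] shift tool [-3.044 -0.023  5.281] world [ 0.      0.0006 -0.1219] turn [-0.003  0.001  0.003]
```

```bash
python3 -m crank '[[-0.25,0,0.44,0,0,0],[-0.5,0,0.88,0,0,0],[-0.5,0,0.88,0,0,0],[-0.5,0,0.88,0,0,0],[-0.5,0,0.88,0,0,0],[-0.5,0,0.88,0,0,0],[-0.29,-0.02,0.44,0,0,0],[0,0,0,0,0,0],[0,0,0,0,0,0]]'; python3 ins.py
python3 - <<'E'
from h import *
from ins import m,u,L,Rt
f=grab('side','d2.png');a=grab('scene','s2.png')
im=[]
for s,g,b in(('d2.png',f,(290,240,420,360)),('s2.png',a,(230,60,360,180))):
    I=cv2.imread('pics/'+s)[b[1]:b[3],b[0]:b[2]];I=cv2.resize(I,None,fx=3,fy=3,interpolation=cv2.INTER_CUBIC)
    p=proj(g,[m,m+.03*u,m-.1*u,m+.12*u]);print(s,p.round(1).tolist());p=(p-np.array(b[:2]))*3+1
    for q in p: cv2.circle(I,tuple(int(x) for x in q),3,(0,255,0),-1)
    im.append(I)
cv2.imwrite('pics/c5.png',np.hstack(im))
E
```

```text
clock: 28.35
tcp_pos: [0.669, -0.396, 0.149]
orientation: [3.008, -0.141, 0.806]
contact_force: [0.1, -0.9, -1.2]
grip_width: 0.0146
gripper_force: 88.1
[ 0.42  0.55  0.17  1.77 -0.76  0.45 -0.49]
target [ 0.6687 -0.3946  0.1491] shift tool [-0.017 -0.068 -0.014] world [-0.0003  0.0014  0.0001] turn [-0.001  0.     0.002]
d2.png [[366.7, 307.0], [378.9, 300.0], [326.7, 329.4], [416.1, 278.9]]
s2.png [[309.9, 104.3], [302.1, 101.7], [334.6, 112.5], [277.8, 93.6]]
```

View pics/c5.png

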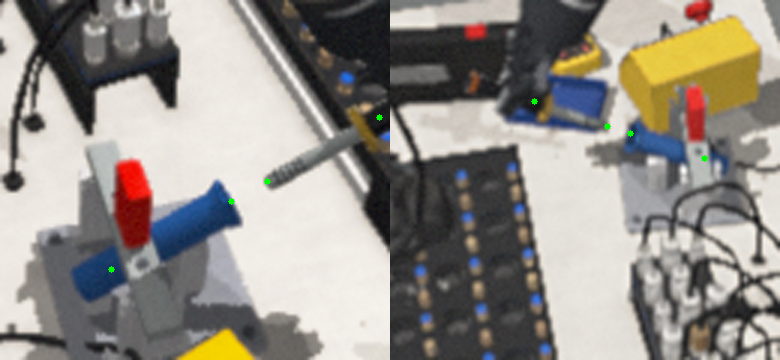

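The side view shows the tip exactly at the predicted point and in line with the tube. The mouth sits on its prediction in both views. Inserting.

```bash
python3 -m crank '[[-0.3,-0.06,0,0,0,0],[-0.5,0,0,0,0,0],[-0.5,0,0,0,0,0],[-0.5,0,0,0,0,0],[-0.4,0,0,0,0,0],[-0.3,0,0,0,0,0],[0,0,0,0,0,0],[0,0,0,0,0,0]]'; python3 ins.py
```

```text
clock: 29.25
tcp_pos: [0.6254, -0.3908, 0.1238]
orientation: [3.008, -0.142, 0.806]
contact_force: [1.3, -0.1, -1.3]
grip_width: 0.0143
gripper_force: 88.1
[ 0.52  0.53  0.08  1.87 -0.82  0.38 -0.37]
target [ 0.6687 -0.3946  0.1491] shift tool [ 2.511 -0.016 -0.007] world [ 0.0433 -0.0038  0.0252] turn [-0.001  0.     0.002]
```

```bash
python3 -m crank '[[-0.3,0,0,0,0,0],[-0.4,0,0,0,0,0],[-0.4,0,0,0,0,0],[-0.4,0,0,0,0,0],[-0.3,0,0,0,0,0],[-0.2,0,0,0,0,0],[0,0,0,0,0,0],[0,0,0,0,0,0]]'
```

```text
clock: 30.05
tcp_pos: [0.5898, -0.3876, 0.1031]
orientation: [3.009, -0.143, 0.803]
contact_force: [-3.3, -0.6, -1.0]
grip_width: 0.014
gripper_force: 88.4
```

```bash
python3 ins.py
```

```text
[ 0.61  0.52 -0.01  1.95 -0.88  0.32 -0.26]
target [ 0.6687 -0.3946  0.1491] shift tool [ 4.575 -0.023 -0.017] world [ 0.0788 -0.007   0.0459] turn [-0.001  0.002  0.001]
```

```bash
python3 -m crank '[[-0.2,0,0,0,0,0],[-0.2,0,0,0,0,0],[-0.15,0,0,0,0,0],[0,0,0,0,0,0],[0,0,0,0,0,0]]'; python3 -m crank '[[-0.05,0,0,0,0,0],[-0.05,0,0,0,0,0],[0,0,0,0,0,0],[0,0,0,0,0,0]]';python3 ins.py
```

```text
clock: 30.55
tcp_pos: [0.5808, -0.3864, 0.0978]
orientation: [3.009, -0.142, 0.804]
contact_force: [-1.0, 0.5, 1.8]
grip_width: 0.0144
gripper_force: 88.5
clock: 30.95
tcp_pos: [0.5798, -0.3863, 0.0974]
orientation: [3.008, -0.142, 0.806]
contact_force: [-0.1, -0.5, 2.7]
grip_width: 0.0144
gripper_force: 88.5
[ 0.65  0.52 -0.04  1.97 -0.9   0.3  -0.22]
target [ 0.6687 -0.3946  0.1491] shift tool [ 5.155 -0.006 -0.006] world [ 0.0888 -0.0083  0.0516] turn [-0.001  0.     0.002]
```

```bash
python3 -m crank '[[-0.05,0,0,0,0,0],[-0.05,0,0,0,0,0],[0,0,0,0,0,0],[0,0,0,0,0,0]]'; python3 -m crank '[[-0.05,0,0,0,0,0],[-0.05,0,0,0,0,0],[0,0,0,0,0,0],[0,0,0,0,0,0]]';python3 ins.py
```

```text
clock: 31.35
tcp_pos: [0.5794, -0.3863, 0.0974]
orientation: [3.006, -0.141, 0.809]
contact_force: [5.2, -1.0, 4.7]
grip_width: 0.0145
gripper_force: 88.5
clock: 31.75
tcp_pos: [0.5793, -0.3863, 0.0974]
orientation: [3.005, -0.14, 0.812]
contact_force: [9.6, -1.2, 5.2]
grip_width: 0.0145
gripper_force: 88.2
[ 0.66  0.52 -0.05  1.97 -0.91  0.29 -0.21]
target [ 0.6687 -0.3946  0.1491] shift tool [5.179e+00 2.000e-03 3.200e-02] world [ 0.0894 -0.0083  0.0516] turn [-0.    -0.005  0.004]
```

```bash
python3 -m crank '[[-0.05,0,0,0,0,0],[-0.05,0,0,0,0,0],[0,0,0,0,0,0],[0,0,0,0,0,0]]'
python3 - <<'E'
from h import *
from ins import m,u,Rt
for s,b in(('side',(345,280,400,330)),('scene',(285,85,330,125))):
    f=grab(s,s+'3.png');P=cloud(f);hs=cv2.cvtColor(f['image'],cv2.COLOR_RGB2HSV)
    k=np.zeros((400,640),bool);k[b[1]:b[3],b[0]:b[2]]=1;Q=(P-m)@Rt
    near=k&(np.linalg.norm(P-m,axis=-1)<.04)
    for n,c in(('brass',near&(hs[...,0]>12)&(hs[...,0]<32)&(hs[...,1]>90)),('blue',near&(hs[...,0]>95)&(hs[...,0]<125)&(hs[...,1]>120)),('rod grey',near&(hs[...,1]<50)&(abs(Q[...,1])<.008)&(abs(Q[...,2])<.01))):
        q=Q[c];print(s,n,len(q),np.percentile(q,[3,50,97],0).round(4).tolist() if len(q) else '')
E
```

```text
clock: 32.15
tcp_pos: [0.5792, -0.3863, 0.0975]
orientation: [3.003, -0.139, 0.815]
contact_force: [12.9, -1.5, 4.9]
grip_width: 0.0146
gripper_force: 88.0
side brass 63 [[0.0, -0.0085, -0.0168], [0.0044, 0.0071, -0.0114], [0.0072, 0.0166, 0.0014]]
side blue 209 [[-0.0363, -0.0069, -0.0173], [-0.019, 0.0075, -0.0112], [-0.0023, 0.0159, -0.0011]]
side rod grey 47 [[0.009, -0.007, -0.009], [0.0168, 0.0017, -0.0068], [0.0269, 0.0078, 0.0063]]
scene brass 20 [[0.0017, -0.0197, -0.0113], [0.0055, -0.0114, -0.0023], [0.008, -0.0054, 0.0086]]
scene blue 53 [[-0.036, -0.0186, -0.0146], [-0.0213, -0.0129, -0.0076], [-0.0045, -0.0038, 0.0019]]
scene rod grey 1 [[0.0178, -0.0071, 0.0036], [0.0178, -0.0071, 0.0036], [0.0178, -0.0071, 0.0036]]
```

The collar is seated: brass spans 0 to 7 mm outside the rim, and the stop force has risen. Drawing it out.

```bash
python3 -m crank '[[0.3,0,0,0,0,0],[0.5,0,0,0,0,0],[0.5,0,0,0,0,0],[0.6,0,0,0,0,0],[0.6,0,0,0,0,0],[0.6,0,0,0,0,0],[0.6,0,0,0,0,0],[0.6,0,0,0,0,0],[0.6,0,0,0,0,0],[0.6,0,0,0,0,0],[0.4,0,0,0,0,0],[0,0,0,0,0,0]]'; python3 ins.py; python3 -m crank '[[0.25,0,-0.43,0,0,0],[0.5,0,-0.86,0,0,0],[0.5,0,-0.86,0,0,0],[0.5,0,-0.86,0,0,0],[0.5,0,-0.86,0,0,0],[0.5,0,-0.86,0,0,0],[0.25,0,-0.43,0,0,0],[0,0,0,0,-0.1,0],[0,0,0,0,-0.167,0],[0,0,0,0,-0.167,0],[0,0,0,0,-0.167,0],[0,0,0,0,-0.066,0]]'
python3 - <<'E'
from h import *
o=status.get_obs();T=R.from_rotvec(o['orientation']).as_matrix();print(T.round(3).tolist(),o['joints'].round(2))
for s,b in(('s0.png',(370,190,415,232)),('d0.png',(230,170,270,205)),('w0.png',(0,60,30,135))):
    f=load(s);P=cloud(f);m=np.zeros((400,640),bool);m[b[1]:b[3],b[0]:b[2]]=1;m&=(abs(P[...,2]-.124)<.006)&(np.hypot(P[...,0]-.387,P[...,1]-.09)<.06)
    v,u=np.nonzero(m);q=P[m];hull=cv2.minEnclosingCircle(onplane(f,np.c_[u,v],.125)[:,:2].astype(np.float32).copy());print(s,len(q),q[:,2].mean(),hull,np.median(q,0))
E
```

```text
clock: 33.45
tcp_pos: [0.6778, -0.3952, 0.1541]
orientation: [3.007, -0.14, 0.807]
contact_force: [0.8, 0.8, -0.9]
grip_width: 0.0143
gripper_force: 88.2
[ 0.41  0.55  0.18  1.76 -0.75  0.47 -0.51]
target [ 0.6687 -0.3946  0.1491] shift tool [-0.519  0.014 -0.011] world [-0.0091  0.0006 -0.005 ] turn [-0.001 -0.001  0.004]
clock: 34.65
tcp_pos: [0.6784, -0.3939, 0.2718]
orientation: [-3.138, 0.144, 0.008]
contact_force: [0.8, 0.7, -1.2]
grip_width: 0.0143
gripper_force: 88.1
[[0.996, -0.092, -0.005], [-0.092, -0.996, 0.001], [-0.005, -0.0, -1.0]] [ 0.18  0.69  0.5   1.21 -0.31  1.33 -1.01]
s0.png 597 0.1245589624785952 ((0.387652724981308, 0.08474230766296387), 0.041235458105802536) [0.38741603 0.085788   0.12457057]
d0.png 363 0.1235021563921026 ((0.3834244906902313, 0.07693944126367569), 0.04289310798048973) [0.3812445  0.07759979 0.12363446]
w0.png 1672 0.1232049900374677 ((0.41104647517204285, 0.08089914172887802), 0.03036152385175228) [0.41828917 0.07757515 0.12371387]
```

The rod is out and level. Carrying it to the reading stand, disc centre about (0.386, 0.082).

```bash
python3 -m crank '[[-0.5,0,0,0,0,0],[-1,0,0,0,0,0],[-1,0,0,0,0,0],[-1,0,0,0,0,0],[-1,0,0,0,0,0],[-1,0,0,0,0,0],[-1,-0.5,0,0,0,0],[-1,-1,0,0,0,0],[-1,-1,0,0,0,0],[-1,-1,0,0,0,0],[-1,-1,0,0,0,0],[-0.35,-1,0,0,0,0]]'|sed -n 2,4p; python3 -m crank '[[0,-1,0,0,0,0],[0,-1,0,0,0,0],[0,-1,0,0,0,0],[0,-1,0,0,0,0],[0,-1,0,0,0,0],[0,-1,0,0,0,0],[0,-1,0,0,0,0],[0,-1,0,0,0,0],[0,-1,0,0,0,0],[0,-1,0,0,0,0],[0,-1,0,0,0,0],[0,-1,0,0,0,0]]'|sed -n 2,4p;  python3 -m crank '[[0,-1,0,0,0,0],[0,-1,0,0,0,0],[0,-1,0,0,0,0],[0,-1,0,0,0,0],[0,-0.6,0,0,0,0],[0,-0.3,0,0,0,0],[0,0,0,0,0,0],[0,0,0,0,0,0]]'
python3 - <<'E'
from h import *
o=status.get_obs();T=R.from_rotvec(o['orientation']).as_matrix();t=np.array(o['tcp_pos']);print(o['joints'].round(2),T[2].round(3))
tip=t-.118*T[:,0]-.0187*T[:,2];print('tip',tip.round(4),'to go',((np.array([.386,.0825,.22])-tip)@T/.02).round(2))
E
```

```text
tcp_pos: [0.467, -0.2653, 0.2724]
orientation: [-3.136, 0.153, 0.001]
contact_force: [0.9, -0.7, -1.4]
tcp_pos: [0.4919, -0.0268, 0.2725]
orientation: [-3.137, 0.15, 0.0]
contact_force: [-0.0, 0.5, -1.3]
clock: 37.85
tcp_pos: [0.5025, 0.0697, 0.2727]
orientation: [3.138, -0.15, -0.001]
contact_force: [0.7, -0.3, -2.0]
grip_width: 0.0145
gripper_force: 88.2
[-0.52  0.16  0.29  1.92 -0.05  1.08 -1.87] [-0.001  0.    -1.   ]
tip [0.385  0.081  0.2914] to go [ 0.04 -0.08  3.57]
```

```bash
python3 -m crank '[[0.04,-0.08,0.4,0,0,0],[0,0,0.8,0,0,0],[0,0,0.8,0,0,0],[0,0,0.8,0,0,0],[0,0,0.5,0,0,0],[0,0,0.27,0,0,0],[0,0,0,0,0,0],[0,0,0,0,0,0],[0,0,0,0,0,0],[0,0,0,0,0,0]]'
python3 - <<'E'
from h import *
o=status.get_obs();T=R.from_rotvec(o['orientation']).as_matrix();t=np.array(o['tcp_pos'])
for s in('side','scene'):
    f=grab(s,s+'9.png');P=cloud(f);hs=cv2.cvtColor(f['image'],cv2.COLOR_RGB2HSV)
    m=(hs[...,1]<90)&(abs(P[...,2]-.219)<.012)&(abs(P[...,0]-.41)<.05)&(abs(P[...,1]-.08)<.03);q=P[m]
    i=np.argsort(q[:,0])[:max(3,len(q)//20)];print(s,'rod',len(q),'tip',q[i].mean(0).round(4))
    m=(abs(P[...,2]-.124)<.006)&(np.hypot(P[...,0]-.387,P[...,1]-.085)<.06);q=P[m];print('  disc',len(q),cv2.minEnclosingCircle(q[:,:2].astype(np.float32).copy()))
    g=((hs[...,0]<8)|(hs[...,0]>172))&(hs[...,1]>150)&(np.hypot(P[...,0]-.4575,P[...,1]+.375)<.05)&(P[...,2]>.08);q=P[g];print('  bar grip',len(q),np.percentile(q,[3,97],0).round(3).tolist())
E
```

```text
clock: 38.85
tcp_pos: [0.504, 0.0726, 0.2019]
orientation: [-3.138, 0.148, -0.001]
contact_force: [-0.1, 0.9, -1.7]
grip_width: 0.0147
gripper_force: 88.2
side rod 132 tip [0.3837 0.0829 0.2201]
  disc 363 ((0.3862379193305969, 0.08038420975208282), 0.043970443308353424)
  bar grip 275 [[0.446, -0.393, 0.094], [0.462, -0.365, 0.144]]
scene rod 134 tip [0.3851 0.0855 0.2222]
  disc 602 ((0.3937147855758667, 0.07693178206682205), 0.04980034381151199)
  bar grip 63 [[0.451, -0.385, 0.093], [0.468, -0.354, 0.142]]
```

The tip is within a few millimetres of the disc centre, about 95 mm above it, level, and the arm is still. The bar is unmoved.

```bash
python3 -m crank '[[0,0,0,0,0,0],[0,0,0,0,0,0],[0,0,0,0,0,0],[0,0,0,0,0,0]]' | head -3; python3 -c "
from h import *
print(r.hand_in())"
```

```text
clock: 39.35
tcp_pos: [0.5036, 0.0725, 0.2013]
orientation: [3.138, -0.148, -0.001]
the job is handed in; nothing more can be done
None
```

I handed the job in at 39.4 s, but no verdict came back: the bar is seated flat in both forks, the rod went in until its collar stopped on the mouth and was drawn out, and it is now held level about 95 mm above the disc centre.

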